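# Set out a stacked gear set on its inspection spindles

## Robot

A 6-joint arm with a two-finger parallel gripper is mounted at the origin on the work surface; the furniture and walls round the work are solid. World frame = base frame: x ahead of the robot, y to its left, z up, the work surface at z = 0. Lengths are in m, angles in degrees, forces in N, time in s.
With the tool pointing down it reaches from about 0.4 to 0.825 m from the base axis. Payload 7 kg.
Tool frame: the origin (TCP) lies between the finger pads; the fingertips stand 25 mm ahead of it and the grasp point (between the pads) lies 6 mm ahead of it; z points along the fingers, y is the line along which they close (so a half turn about z gives the same grasp; the last joint's range is limited). The gripper opens to 88 mm and grips with 3 to 60 N. Pads are 19 mm wide; open, the fingers measure 130 mm over their backs; the gripper's body (78 mm by 193 mm) begins 47 mm behind the grasp point.
Start: joints at [-50.988, 20.546, 0.682, 0, -70.136, -16.507], TCP at [0.258, -0.624, 0.252] pointing down, gripper open.
Joint ranges: [-176.03, 176.03], [-82.01, 121.73], [-58.28, 71.71], [-173.87, 95.51], [-174.79, -0.11], [-173.66, 173.66]. Speed limits (degrees/s): [136.94, 136.94, 172.46, 180, 180, 180].

## Interface

Orientations are given as [roll, pitch, yaw] about the fixed x, y, z axes, in that order (R = Rz(yaw) Ry(pitch) Rx(roll)).
In Python, from plant import r gives the robot as it stands.
- The arm moves only by the shell command python3 -m crank 'ROWS' [FORCE]. ROWS is JSON, a list of rows, each a list of 3 entries, a list of its own where there are three numbers: the turn, a rotation vector about the tool's x, y, z in degrees, then the shift along the tool's x, y, z in cm, then the closure, from -1 (fully open) to 1 (shut). In form: [[[wx, wy, wz], [dx, dy, dz], fingers], ...]. A call has 1 to 8 rows; each row shifts and turns the commanded pose from where the row before left it, along the tool's axes as they then stand; what a row does not reach is not made up. A row lasts 1/10 s, in which the tool goes at most 50 mm and 8.59 degrees, less where a joint would pass 70% of its speed; a pose out of reach is approached as far as the arm can. A call with a gripper value outside its range is refused whole. The fingers move at their own pace and stop on an object; FORCE is the grip in N (left out, the last holds). Time passes only in rows, so rows that do not move let the fingers close. It gives the time, the measured TCP pose, the force, the opening and the grip force at its end, in the units of the state.
- r.get_state(): the state, without advancing time (a new reading comes with each control period).
- r.capture(name): name is "side" or "top"; returns a dict with "color" (480x640x3 uint8, red, green, blue), "range_z" (480x640 float32, m along the optical axis (not along the pixel's ray), 0 where there is no reading), "intrinsics" (3x3 intrinsics, pixels), "world_from_camera" (4x4, takes a point from camera to world coordinates). Camera axes: x right, y down, z forward; pixel columns grow to the right and rows downward; lengths in m; the calibration is good to about 2 mm. A picture is of the moment at which its call begins.
- r.close_job(): hands the job in; it is judged then, once.
The state is a dict: "time_s": time; "joints": joint angles; "qd": joint speeds; "joint_torque": joint torques, N m; "tcp_pos": TCP position; "eef_rot": TCP orientation; "contact_force": force on the tool from outside, world axes, zero at the start; "moment": the same for the moment, N m; "gripper_width": finger opening in m; "gripper_force": force on a finger pad.
Only numpy, scipy, OpenCV 4.12 (cv2) and the standard library are available. Lean on these libraries where they do the work, as an engineer would, in place of code of your own. Each camera call takes 0.05 s, during which the arm holds its last target. There are 200 camera calls.

## Task

A printed gear set, three gears and a plain spacer sleeve, has been left in one stack on the bench. Take the stack apart and slip each part over the spindle of the inspection stand whose round seat has the same diameter as the part, so that all four lie flat, fully down on their own seats. Leave the servo and the range sensor beside the work where they lie.

Things in the scene. Friction and masses are not known exactly. Their poses are not given: they have to be found in the camera images.
- gear_large_center (a point): large ivory plastic spur gear, 24 teeth, 68 mm outside diameter, 16 mm thick, 34 mm plain through bore; at the start the lowest of the stack, lying flat on the table. The point is its centre, half-way up on the bore axis; z points up along the bore
- gear_middle_center (a point): middle ivory plastic spur gear, 18 teeth, 54 mm outside diameter, 16 mm thick, 28 mm plain through bore; at the start lying flat on the large gear. The point is its centre, half-way up on the bore axis; z points up along the bore
- gear_small_center (a point): small ivory plastic spur gear, 14 teeth, 42 mm outside diameter, 16 mm thick, 24 mm plain through bore; at the start lying flat on the middle gear. The point is its centre, half-way up on the bore axis; z points up along the bore
- sleeve_center (a point): plain steel spacer sleeve without teeth, 32 mm outside diameter, 18 mm thick, 20 mm plain through bore; at the start lying flat on the small gear, top of the stack. The point is its centre, half-way up on the bore axis; z points up along the bore
- stand_large_seat (a point): inspection stand for the large gear, fixed to the table: dark square base 82 mm wide and 8 mm high, round grey seat 68 mm across whose top is 24 mm above the table, and an upright steel spindle standing 30 mm above the seat, 30 mm in diameter for its lowest 11 mm and tapering to a 14 mm tip. The point is the centre of the seat's top, at the foot of the spindle; z points up along the spindle
- stand_middle_seat (a point): inspection stand for the middle gear, fixed to the table: dark square base 68 mm wide and 8 mm high, round grey seat 54 mm across whose top is 24 mm above the table, and an upright steel spindle standing 30 mm above the seat, 24 mm in diameter for its lowest 11 mm and tapering to a 8 mm tip. The point is the centre of the seat's top, at the foot of the spindle; z points up along the spindle
- stand_small_seat (a point): inspection stand for the small gear, fixed to the table: dark square base 56 mm wide and 8 mm high, round grey seat 42 mm across whose top is 24 mm above the table, and an upright steel spindle standing 30 mm above the seat, 20 mm in diameter for its lowest 11 mm and tapering to a 6 mm tip. The point is the centre of the seat's top, at the foot of the spindle; z points up along the spindle
- stand_sleeve_seat (a point): inspection stand for the sleeve, fixed to the table: dark square base 46 mm wide and 8 mm high, round grey seat 32 mm across whose top is 24 mm above the table, and an upright steel spindle standing 30 mm above the seat, 16 mm in diameter for its lowest 11 mm and tapering to a 4 mm tip. The point is the centre of the seat's top, at the foot of the spindle; z points up along the spindle
- servo_center (a point): bystander: black loose servo with a short lead, body about 36x41x20 mm; the point is the middle of its body, half-way up. Stays where it lies
- range_sensor_center (a point): bystander: small green board with two round metal transducers, 28x45x16 mm; the point is its middle, half-way up. Stays where it lies
Not all that is in view belongs to the job. What is shaped like the part that bears stand_large_seat but purple is not meant. Leave any blue look-alike of the part that bears gear_middle_center alone.

How it is judged:
By the outcome, as a careful person would: the job done as asked, in the order asked, and still so for the second after the job is handed in, with the robot touching nothing.
It also fails if it takes over 93 s, if anything falls off the work surface, if the arm or the gripper's body presses on something with over 40 N, if the wrist force passes 120 N, or if a joint passes its speed limit or range.

## Working session

There is one attempt and no reset: what is moved stays moved. The work goes in short steps, Python scripts to look and compute and a shell command to move; the robot and the scene stay as the last step left them, time stands still between calls to the robot, and variables do not carry over. Pictures are saved under pics/ and viewed, at most 14 in all, crops included, and the job is handed in when it is done.

```bash
ls; mkdir -p pics; python3 - <<'E'
from plant import r
import cv2,numpy as np
s=r.get_state();print(s)
for n in("top","side"):
    c=r.capture(n);np.savez(f"{n}0.npz",**c);cv2.imwrite(f"pics/{n}0.png",c["color"][:,:,::-1]);print(c["intrinsics"],c["world_from_camera"])
E
```

```text
pics
{'time_s': 0.0, 'joints': array([-5.09855947e+01,  2.05928745e+01,  6.32415217e-01, -2.18808600e-02,
       -7.01354050e+01, -1.65053230e+01]), 'qd': array([-0.00722938, -0.0062865 , -0.03881488, -0.06448524, -0.04452539,
        0.07767916]), 'joint_torque': array([-5.29430527e-04, -5.82710767e+01,  2.93052489e+01,  6.99719936e+00,
        6.86201442e-03, -1.89696289e-04]), 'tcp_pos': array([ 0.25820093, -0.62316491,  0.25059055]), 'eef_rot': array([ 1.79902242e+02, -7.51686506e-03, -1.57498364e+02]), 'contact_force': array([-0.49472872,  0.40855776,  0.70731456]), 'moment': array([-0.01505325,  0.0217211 , -0.00055788]), 'gripper_force': 0.0, 'gripper_width': 0.08720682340485479}
[[507.74749619   0.         318.11674828]
 [  0.         507.74749619 240.35079614]
 [  0.           0.           1.        ]] [[-0.02952014 -0.99880161  0.03903718  0.52345696]
 [-0.99943909  0.03011177  0.01465541 -0.09329554]
 [-0.01581333 -0.03858266 -0.99913028  1.01984256]
 [ 0.          0.          0.          1.        ]]
[[458.81311584   0.         319.63829262]
 [  0.         458.81311584 232.48131295]
 [  0.           0.           1.        ]] [[ 0.97092253 -0.16639759  0.17210837  0.44238777]
 [-0.23880363 -0.6227478   0.74508926 -0.68898238]
 [-0.01680095 -0.76452405 -0.64437621  0.59958375]
 [ 0.          0.          0.          1.        ]]
```

View pics/top0.png

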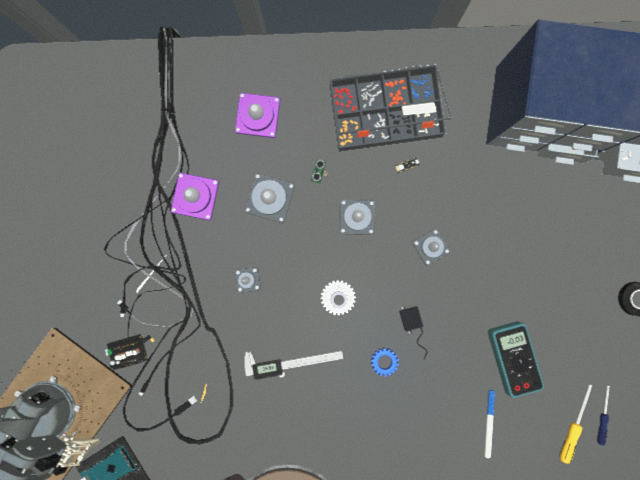

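View pics/side0.png

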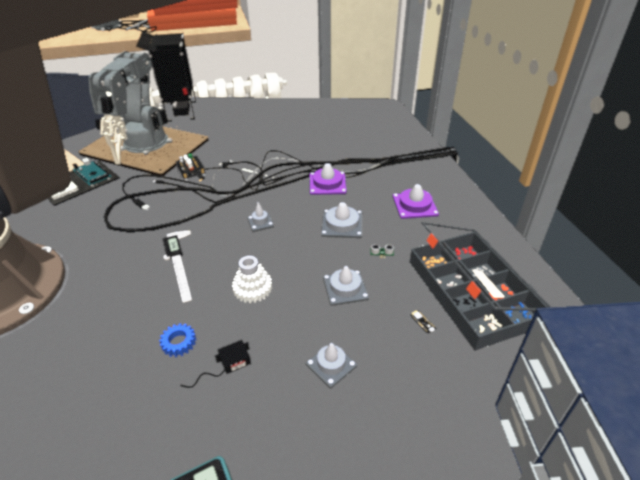

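The top view shows the white stack at (339,297). The grey stands are at (269,198) large, (357,216) middle, (433,246) small and (247,280) sleeve. Lookalikes to avoid are the purple stands at (258,115) and (195,196), and the blue gear at (384,362). The servo is at (411,319) and the range sensor at (319,170). Next I'll measure these and check the choice in a crop.

```bash
cat > h.py <<'E'
import numpy as np,cv2
from scipy.optimize import least_squares
def cloud(c):
    K,T=c["intrinsics"],c["world_from_camera"];z=c["range_z"].astype(float)
    v,u=np.mgrid[:480,:640]
    P=np.stack([(u-K[0,2])/K[0,0]*z,(v-K[1,2])/K[1,1]*z,z],-1)@T[:3,:3].T+T[:3,3]
    P[z<=0]=np.nan
    return P
def near(P,xy,rad,lo,hi):
    d=np.hypot(P[...,0]-xy[0],P[...,1]-xy[1])
    return P[(d<rad)&(P[...,2]>lo)&(P[...,2]<hi)]
def center(P,xy,rad,lo,hi):
    "centre of a disc/annulus slice seen by depth: min enclosing circle"
    Q=near(P,xy,rad,lo,hi)
    (x,y),R=cv2.minEnclosingCircle(Q[:,:2].astype(np.float32))
    return np.round([x,y,R,*Q.mean(0),len(Q)],4)
E
python3 - <<'E'
from h import *
t=dict(np.load("top0.npz"));s=dict(np.load("side0.npz"))
T,S=cloud(t),cloud(s)
print("table",np.nanmedian(T[330:350,250:300,2]),np.nanmedian(S[330:350,100:150,2]))
for n,u,v,R,lo,hi in[("large",269,198,.034,.018,.03),("middle",357,216,.027,.018,.03),("small",433,246,.021,.018,.03),("sleeve",247,280,.016,.018,.03),("stack",339,297,.034,.058,.075),("stack",339,297,.034,.003,.075)]:
    g=T[v-12:v+12,u-12:u+12].reshape(-1,3);g=np.nanmedian(g,0)[:2]
    print(n,g.round(3),"T",center(T,g,R*1.35,lo,hi),"S",center(S,g,R*1.35,lo,hi),"base T",center(T,g,R*2,.004,.012)[:3],"spT",center(T,g,R,.035,.08))
for n,u,v in[("servo",411,319),("range",319,170),("purple",195,196),("blue",384,362),("box",390,110),("calip",300,362)]:
    print(n,T[v,u].round(3))
a=cv2.resize(t["color"][150:330,210:470,::-1],None,fx=3,fy=3,interpolation=cv2.INTER_CUBIC);cv2.imwrite("pics/crop.png",a)
E
```

```text
table 0.0005159851108216262 -0.0003176423646019666
large [0.648 0.015] T [6.513e-01 1.660e-02 3.410e-02 6.507e-01 1.590e-02 2.440e-02 7.390e+02] S [6.506e-01 1.670e-02 3.580e-02 6.500e-01 7.700e-03 2.360e-02 4.470e+02] base T [0.6467 0.0136 0.0672] spT [6.511e-01 1.600e-02 1.490e-02 6.502e-01 1.530e-02 4.560e-02 1.740e+02]
middle [ 0.608 -0.155] T [ 6.077e-01 -1.578e-01  2.710e-02  6.074e-01 -1.575e-01  2.450e-02
  4.660e+02] S [ 6.088e-01 -1.576e-01  2.800e-02  6.067e-01 -1.640e-01  2.360e-02
  4.620e+02] base T [ 0.6081 -0.1546  0.0531] spT [ 6.077e-01 -1.580e-01  1.160e-02  6.069e-01 -1.574e-01  4.460e-02
  1.070e+02]
small [ 0.546 -0.3  ] T [ 5.434e-01 -3.028e-01  2.100e-02  5.430e-01 -3.017e-01  2.450e-02
  2.770e+02] S [ 5.438e-01 -3.032e-01  2.150e-02  5.428e-01 -3.080e-01  2.340e-02
  4.270e+02] base T [ 0.5451 -0.3007  0.0412] spT [ 5.436e-01 -3.028e-01  9.700e-03  5.434e-01 -3.013e-01  4.390e-02
  8.100e+01]
sleeve [0.49  0.063] T [4.890e-01 6.470e-02 1.590e-02 4.895e-01 6.360e-02 2.420e-02 1.530e+02] S [4.896e-01 6.370e-02 1.650e-02 4.894e-01 5.870e-02 2.350e-02 1.170e+02]
[... 178 characters left out ...]
.148e-01  6.580e-02
  1.410e+02] S [ 4.495e-01 -1.153e-01  1.660e-02  4.496e-01 -1.168e-01  6.360e-02
  2.030e+02] base T [ 0.452  -0.1154  0.0677] spT [ 4.471e-01 -1.152e-01  2.410e-02  4.515e-01 -1.153e-01  5.700e-02
  2.620e+02]
stack [ 0.452 -0.115] T [ 4.534e-01 -1.155e-01  4.520e-02  4.519e-01 -1.141e-01  3.110e-02
  8.530e+02] S [ 4.499e-01 -1.157e-01  3.490e-02  4.498e-01 -1.270e-01  3.330e-02
  1.272e+03] base T [ 0.452  -0.1154  0.0677] spT [ 4.471e-01 -1.152e-01  2.410e-02  4.515e-01 -1.153e-01  5.700e-02
  2.620e+02]
servo [ 0.404 -0.255  0.023]
range [ 0.705 -0.084  0.   ]
purple [0.655 0.157 0.044]
blue [ 0.318 -0.202  0.003]
box [ 0.82 -0.23  0.01]
calip [ 0.324 -0.036  0.009]
```

View pics/crop.png

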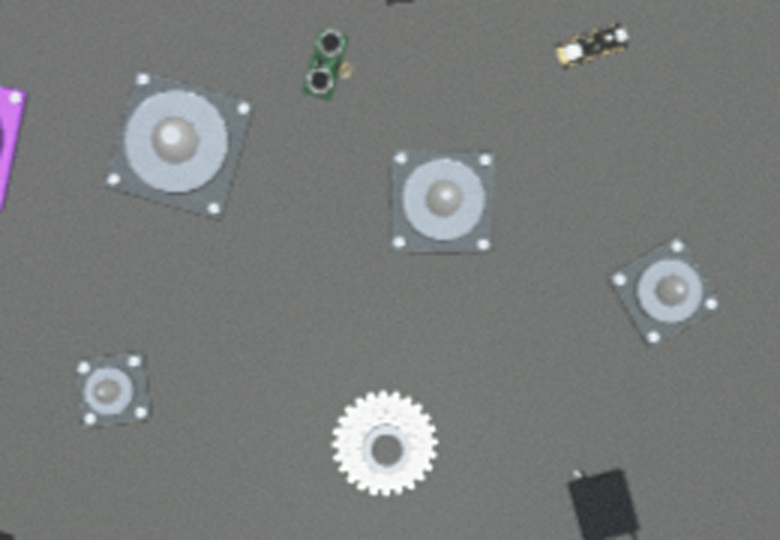

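The crop confirms the four grey stands, with seat radii of 34, 27, 21 and 16 mm. The white stack has the steel sleeve on top. I'm moving over the stack with the fingers along world y.

```bash
python3 -m crank '[[[0,0,7.5],[0,0,0],-1],[[0,0,7.5],[0,0,0],-1],[[0,0,7.5],[0,0,0],-1],[[0,0,0],[-1,2.5,0],-1],[[0,0,0],[-1.5,4.2,0],-1],[[0,0,0],[-1.6,4.3,0],-1],[[0,0,0],[-1.6,4.3,0],-1],[[0,0,0],[-1.6,4.3,0],-1]]'
python3 -m crank '[[[0,0,0],[-1.6,4.3,0.5],-1],[[0,0,0],[-1.6,4.3,1],-1],[[0,0,0],[-1.6,4.3,1.5],-1],[[0,0,0],[-1.6,4.3,1.5],-1],[[0,0,0],[-1.6,4.3,1.5],-1],[[0,0,0],[-1.6,4.3,1.5],-1],[[0,0,0],[-1.6,4.3,1.5],-1],[[0,0,0],[-1.1,2.5,1],-1]]'
python3 -m crank '[[[0,0,0],[0,0,0],-1],[[0,0,0],[0,0,0],-1]]'; python3 -c "
from plant import r;s=r.get_state();print(s['tcp_pos'],s['eef_rot'],s['joints'])"
```

```text
time_s: 0.9
tcp_pos: [0.3314, -0.4258, 0.2511]
eef_rot: [180.0, -0.0, 180.0]
contact_force: [1.6, -0.4, 0.6]
gripper_width: 0.0875
gripper_force: 0.0
time_s: 1.7
tcp_pos: [0.4545, -0.099, 0.1507]
eef_rot: [180.0, -0.0, -179.9]
contact_force: [-0.1, -0.5, 0.6]
gripper_width: 0.0877
gripper_force: 0.0
time_s: 1.9
tcp_pos: [0.4541, -0.101, 0.1512]
eef_rot: [-180.0, -0.1, -179.9]
contact_force: [-0.2, 0.7, 0.0]
gripper_width: 0.088
gripper_force: 0.0
[ 0.45411085 -0.10102223  0.15116217] [-1.79986741e+02 -7.35320722e-02 -1.79888924e+02] [ 1.18049919e+01  6.18180218e+00 -3.29677805e+01 -2.47339221e-03
 -5.09251106e+01 -1.01692347e+02]
```

```bash
python3 -m crank '[[[0,0,0],[0.5,-1.4,1.5],-1],[[0,0,0],[0,0,2.5],-1],[[0,0,0],[0,0,2],-1],[[0,0,0],[0,0,1.2],-1],[[0,0,0],[0,0,0.4],-1],[[0,0,0],[0,0,0],-1],[[0,0,0],[0,0,0],0.2],[[0,0,0],[0,0,0],0.2]]' 20
python3 -m crank '[[[0,0,0],[0,0,0],0.2],[[0,0,0],[0,0,0],1],[[0,0,0],[0,0,0],1],[[0,0,0],[0,0,0],1],[[0,0,0],[0,0,0],1],[[0,0,0],[0,0,0],1]]' 20
```

```text
time_s: 2.7
tcp_pos: [0.4498, -0.1157, 0.0764]
eef_rot: [180.0, 0.1, 180.0]
contact_force: [0.0, 0.3, 0.2]
gripper_width: 0.0767
gripper_force: 0.0
time_s: 3.3
tcp_pos: [0.4493, -0.1155, 0.0756]
eef_rot: [180.0, -0.0, -180.0]
contact_force: [-0.1, 0.7, 0.4]
gripper_width: 0.0315
gripper_force: 20.0
```

```bash
python3 -m crank '[[[0,0,0],[0,0,-0.5],1],[[0,0,0],[0,0,-1.5],1],[[0,0,0],[0,0,-2],1],[[0,0,0],[0,0,-2],1],[[0,0,0],[-0.5,2,0],1],[[0,0,0],[-0.7,3.5,0],1],[[0,0,0],[-0.8,4,0],1],[[0,0,0],[-0.8,4,0],1]]'
python3 -m crank '[[[0,0,0],[-0.7,3,0],1],[[0,0,0],[-0.5,1.5,0],1],[[0,0,0],[0,0,1.5],1],[[0,0,0],[0,0,2],1],[[0,0,0],[0,0,1],1],[[0,0,0],[0,0,0],1],[[0,0,0],[0,0,0],1]]'
python3 - <<'E'
from h import *;from plant import r
S=r.capture("side");T=r.capture("top")
cv2.imwrite("pics/s1.png",cv2.resize(S["color"][150:330,180:420,::-1],None,fx=2.5,fy=2.5))
P=cloud(T)
print("small gear",center(P,(.4495,-.1155),.03,.040,.056), center(cloud(S),(.4495,-.1155),.03,.040,.056))
E
```

```text
time_s: 4.1
tcp_pos: [0.4774, 0.0207, 0.1361]
eef_rot: [180.0, 0.0, 180.0]
contact_force: [0.8, 0.1, -0.4]
gripper_width: 0.0313
gripper_force: 20.0
time_s: 4.8
tcp_pos: [0.4895, 0.0641, 0.0909]
eef_rot: [-180.0, -0.0, 180.0]
contact_force: [0.5, -0.6, -0.2]
gripper_width: 0.0313
gripper_force: 20.0
small gear [ 4.503e-01 -1.152e-01  2.100e-02  4.505e-01 -1.155e-01  4.790e-02
  2.010e+02] [ 4.506e-01 -1.154e-01  2.200e-02  4.510e-01 -1.171e-01  4.580e-02
  2.960e+02]
```

View pics/s1.png

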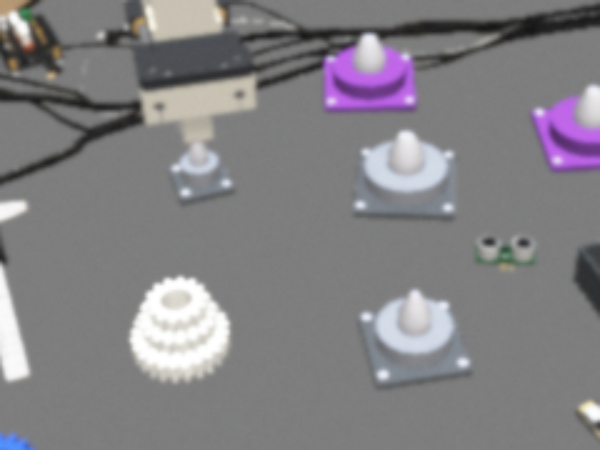

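The side crop shows the gripper holding the sleeve directly over the small stand's spindle at about (197,150), and the remaining three gears still neatly stacked at (178,330). Now I lower it.

```bash
python3 -m crank '[[[0,0,0],[0,0,1],1],[[0,0,0],[0,0,0.8],1],[[0,0,0],[0,0,0.6],1],[[0,0,0],[0,0,0.5],1],[[0,0,0],[0,0,0],1]]'
python3 -m crank '[[[0,0,0],[0,0,0.4],1],[[0,0,0],[0,0,0.4],1],[[0,0,0],[0,0,0],1],[[0,0,0],[0,0,0],1]]'
```

```text
time_s: 5.4
tcp_pos: [0.4892, 0.0646, 0.0607]
eef_rot: [-180.0, -0.0, -180.0]
contact_force: [0.7, 0.6, -1.4]
gripper_width: 0.0313
gripper_force: 20.0
time_s: 5.8
tcp_pos: [0.4894, 0.0647, 0.0535]
eef_rot: [180.0, 0.0, -180.0]
contact_force: [0.6, 1.8, -2.6]
gripper_width: 0.0314
gripper_force: 20.0
```

```bash
python3 -m crank '[[[0,0,0],[0,0,0],0],[[0,0,0],[0,0,0],-0.3],[[0,0,0],[0,0,0],-0.3],[[0,0,0],[0,0,-1],-0.4],[[0,0,0],[0,0,-2],-0.5],[[0,0,0],[0,0,-2.5],-0.6],[[0,0,0],[0,0,-2.5],-0.6],[[0,0,0],[0.5,-2,0],-0.6]]'
python3 -m crank '[[[0,0,0],[0.8,-4,0],-0.6],[[0,0,0],[0.8,-4,0],-0.6],[[0,0,0],[0.8,-4,0],-0.6],[[0,0,0],[0.7,-3,0],-0.6],[[0,0,0],[0.3,-1,0],-0.6],[[0,0,0],[0,0,2],-0.6],[[0,0,0],[0,0,2],-0.6],[[0,0,0],[0,0,0],-0.6]]'
python3 - <<'E'
from h import *;from plant import r
S=r.capture("side");P=cloud(r.capture("top"))
print("sleeve top",center(P,(.4892,.0645),.025,.035,.05),center(cloud(S),(.4892,.0645),.025,.035,.05),r.get_state()["tcp_pos"])
E
```

```text
time_s: 6.6
tcp_pos: [0.4871, 0.0461, 0.1378]
eef_rot: [179.9, 0.4, -179.9]
contact_force: [1.9, -0.2, -0.4]
gripper_width: 0.0697
gripper_force: 0.0
time_s: 7.4
tcp_pos: [0.4488, -0.1157, 0.0922]
eef_rot: [-180.0, -0.2, 180.0]
contact_force: [-0.8, -0.7, -0.5]
gripper_width: 0.07
gripper_force: 0.0
sleeve top [4.891e-01 6.320e-02 1.610e-02 4.890e-01 6.280e-02 4.160e-02 1.850e+02] [4.968e-01 6.060e-02 1.470e-02 4.999e-01 5.740e-02 3.930e-02 3.700e+01] [ 0.45048211 -0.11541958  0.09412483]
```

```bash
python3 -m crank '[[[0,0,0],[0,0,1.5],-0.6],[[0,0,0],[0,0,1.2],-0.6],[[0,0,0],[0,0,0.6],-0.4],[[0,0,0],[0,0,0.1],-0.2],[[0,0,0],[0,0,0],0],[[0,0,0],[0,0,0],1],[[0,0,0],[0,0,0],1],[[0,0,0],[0,0,0],1]]' 20
python3 -m crank '[[[0,0,0],[0,0,0],1],[[0,0,0],[0,0,0],1],[[0,0,0],[0,0,0],1]]'
```

```text
time_s: 8.3
tcp_pos: [0.4508, -0.1155, 0.0602]
eef_rot: [180.0, 0.1, -180.0]
contact_force: [-1.4, 1.3, 4.9]
gripper_width: 0.0405
gripper_force: 20.0
time_s: 8.6
tcp_pos: [0.4508, -0.1155, 0.0602]
eef_rot: [180.0, 0.1, -180.0]
contact_force: [-0.8, 1.5, 6.8]
gripper_width: 0.0408
gripper_force: 20.0
```

```bash
python3 -m crank '[[[0,0,0],[0,0,-0.5],1],[[0,0,0],[0,0,-1.5],1],[[0,0,0],[0,0,-2],1],[[0,0,0],[0,0,-2],1],[[0,0,0],[-1,-2,-1],1],[[0,0,0],[-1.5,-3,0],1],[[0,0,0],[-1.8,-3.6,0],1],[[0,0,0],[-1.8,-3.6,0],1]]'
python3 -m crank '[[[0,0,0],[-1.5,-3.2,0],1],[[0,0,0],[-1.2,-2.3,0],1],[[0,0,0],[-0.5,-1,0],1],[[0,0,0],[0,0,1.5],1],[[0,0,0],[0,0,2],1],[[0,0,0],[0,0,0.5],1],[[0,0,0],[0,0,0],1],[[0,0,0],[0,0,0],1]]'
python3 - <<'E'
from h import *;from plant import r
S=r.capture("side");T=r.capture("top")
cv2.imwrite("pics/s2.png",cv2.resize(S["color"][190:400,180:420,::-1],None,fx=2.5,fy=2.5))
P=cloud(T)
print("mid gear",center(P,(.4495,-.1155),.037,.026,.038), center(cloud(S),(.4495,-.1155),.037,.026,.04),r.get_state()["tcp_pos"])
E
```

```text
time_s: 9.4
tcp_pos: [0.5118, -0.2387, 0.1301]
eef_rot: [180.0, 0.0, -180.0]
contact_force: [0.3, 0.7, 0.6]
gripper_width: 0.0405
gripper_force: 20.0
time_s: 10.2
tcp_pos: [0.5436, -0.3024, 0.0904]
eef_rot: [-180.0, 0.0, -180.0]
contact_force: [0.4, 0.5, 0.4]
gripper_width: 0.0402
gripper_force: 20.0
mid gear [ 0.  0.  0. nan nan nan  0.] [ 4.508e-01 -1.136e-01  2.850e-02  4.502e-01 -1.161e-01  3.070e-02
  4.460e+02] [ 0.54391932 -0.30250775  0.09072015]h.py:16: RuntimeWarning: Mean of empty slice.
  return np.round([x,y,R,*Q.mean(0),len(Q)],4)
  ret = um.true_divide(
```

View pics/s2.png

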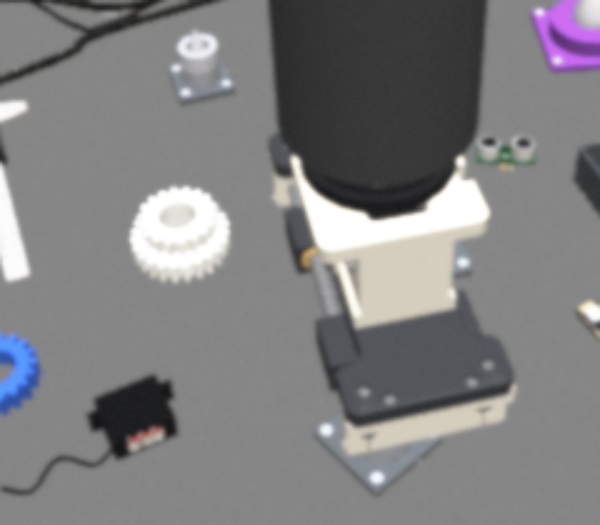

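The crop shows the sleeve fully down on its stand at (198,55), the small gear held over the small stand, and two gears left at (180,230).

```bash
python3 -m crank '[[[0,0,0],[0.05,-0.05,1],1],[[0,0,0],[0,0,0.8],1],[[0,0,0],[0,0,0.6],1],[[0,0,0],[0,0,0.5],1],[[0,0,0],[0,0,0.4],1],[[0,0,0],[0,0,0.4],1],[[0,0,0],[0,0,0],1],[[0,0,0],[0,0,0],1]]'
python3 -m crank '[[[0,0,0],[0,0,0],0],[[0,0,0],[0,0,0],-0.3],[[0,0,0],[0,0,0],-0.5],[[0,0,0],[0,0,0],-0.5],[[0,0,0],[0,0,-1],-0.5],[[0,0,0],[0,0,-2],-0.6],[[0,0,0],[0,0,-2.5],-0.6],[[0,0,0],[0,0,-2.5],-0.6]]'
python3 -m crank '[[[0,0,0],[1,2,0],-0.8],[[0,0,0],[1.7,3.4,0],-0.8],[[0,0,0],[1.7,3.4,0],-0.8],[[0,0,0],[1.7,3.4,0],-0.8],[[0,0,0],[1.7,3.4,0],-0.8],[[0,0,0],[1.1,2.1,0],-0.8],[[0,0,0],[0.5,1,0],-0.8],[[0,0,0],[0,0,0],-0.8]]'
python3 - <<'E'
from h import *;from plant import r
S=r.capture("side");P=cloud(r.capture("top"))
print("small top",center(P,(.5435,-.303),.03,.03,.055),center(cloud(S),(.5435,-.303),.03,.03,.055),r.get_state()["tcp_pos"])
E
```

```text
time_s: 11.1
tcp_pos: [0.5429, -0.3031, 0.0525]
eef_rot: [-180.0, 0.0, -180.0]
contact_force: [0.2, 1.3, 0.5]
gripper_width: 0.0407
gripper_force: 20.0
time_s: 11.9
tcp_pos: [0.5427, -0.3031, 0.1341]
eef_rot: [-180.0, -0.0, -180.0]
contact_force: [0.2, 0.3, -0.2]
gripper_width: 0.0698
gripper_force: 0.0
time_s: 12.7
tcp_pos: [0.4488, -0.1152, 0.1335]
eef_rot: [180.0, 0.1, -179.9]
contact_force: [0.2, -0.5, 0.3]
gripper_width: 0.079
gripper_force: 0.0
small top [ 5.423e-01 -3.044e-01  2.120e-02  5.426e-01 -3.033e-01  4.010e-02
  3.140e+02] [ 5.428e-01 -3.043e-01  2.170e-02  5.427e-01 -3.073e-01  3.890e-02
  5.700e+02] [ 0.44951715 -0.11617209  0.13315319]
```

```bash
python3 -m crank '[[[0,0,0],[-0.1,0.15,1.5],-0.8],[[0,0,0],[0,0,2.5],-0.8],[[0,0,0],[0,0,2.5],-0.8],[[0,0,0],[0,0,1.6],-0.8],[[0,0,0],[0,0,0.7],-0.6],[[0,0,0],[0,0,0.1],-0.5],[[0,0,0],[0,0,0],-0.3],[[0,0,0],[0,0,0],1]]' 20
python3 -m crank '[[[0,0,0],[0,0,0],1],[[0,0,0],[0,0,0],1],[[0,0,0],[0,0,0],1],[[0,0,0],[0,0,0],1]]'
```

```text
time_s: 13.6
tcp_pos: [0.4505, -0.1147, 0.0443]
eef_rot: [180.0, 0.1, 180.0]
contact_force: [-0.2, 1.1, -0.4]
gripper_width: 0.0553
gripper_force: 0.1
time_s: 14.0
tcp_pos: [0.4504, -0.1145, 0.0442]
eef_rot: [-180.0, 0.1, -180.0]
contact_force: [-0.0, -0.5, 6.8]
gripper_width: 0.0529
gripper_force: 20.0
```

```bash
python3 -m crank '[[[0,0,0],[0,0,-0.5],1],[[0,0,0],[0,0,-1.5],1],[[0,0,0],[0,0,-2.5],1],[[0,0,0],[0,0,-2.5],1],[[0,0,0],[-1.5,-0.4,-1],1],[[0,0,0],[-3,-0.8,0],1],[[0,0,0],[-3.5,-1,0],1],[[0,0,0],[-3.5,-1,0],1]]'
python3 -m crank '[[[0,0,0],[-2.5,-0.7,0],1],[[0,0,0],[-1.2,-0.3,0],1],[[0,0,0],[-0.5,-0.1,0],1],[[0,0,0],[0,0,1.5],1],[[0,0,0],[0,0,1.5],1],[[0,0,0],[0,0,0],1],[[0,0,0],[0,0,0],1]]'
python3 - <<'E'
from h import *;from plant import r
S=r.capture("side");T=r.capture("top")
cv2.imwrite("pics/s3.png",cv2.resize(S["color"][190:400,180:420,::-1],None,fx=2.5,fy=2.5))
P=cloud(T)
for lo in(.010,):print("large gear",center(P,(.4495,-.1155),.045,lo,.024), center(cloud(S),(.4495,-.1155),.045,lo,.024),r.get_state()["tcp_pos"])
E
```

```text
time_s: 14.8
tcp_pos: [0.5658, -0.1468, 0.1241]
eef_rot: [180.0, 0.0, -180.0]
contact_force: [0.7, 0.7, -0.4]
gripper_width: 0.0529
gripper_force: 20.0
time_s: 15.5
tcp_pos: [0.6061, -0.1573, 0.094]
eef_rot: [-180.0, -0.0, -180.0]
contact_force: [-0.7, -0.7, -0.1]
gripper_width: 0.053
gripper_force: 20.0
large gear [ 4.491e-01 -1.148e-01  3.420e-02  4.492e-01 -1.147e-01  1.630e-02
  6.130e+02] [ 4.501e-01 -1.138e-01  3.570e-02  4.498e-01 -1.169e-01  1.500e-02
  6.820e+02] [ 0.6070084  -0.15742221  0.09470107]
```

View pics/s3.png

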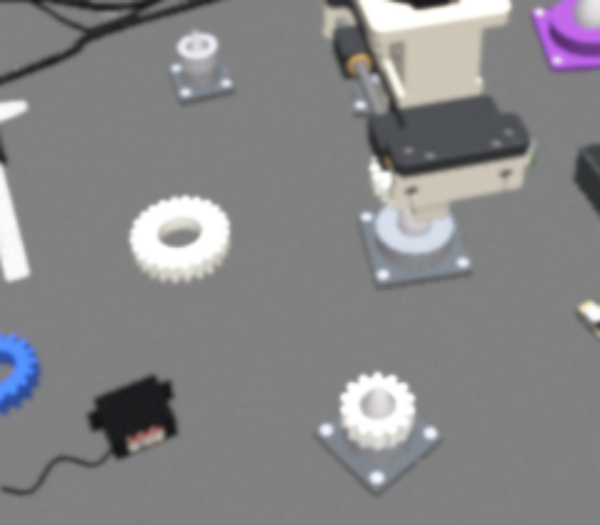

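The crop shows the small gear seated at (377,410) and the large gear alone at (180,238). The middle gear is gripped over the middle stand, with its edge visible at (382,180).

```bash
python3 -m crank '[[[0,0,0],[-0.1,0,1.2],1],[[0,0,0],[0,0,0.9],1],[[0,0,0],[0,0,0.6],1],[[0,0,0],[0,0,0.5],1],[[0,0,0],[0,0,0.5],1],[[0,0,0],[0,0,0.4],1],[[0,0,0],[0,0,0],1],[[0,0,0],[0,0,0],1]]'
python3 -m crank '[[[0,0,0],[0,0,0],-0.1],[[0,0,0],[0,0,0],-0.5],[[0,0,0],[0,0,0],-0.7],[[0,0,0],[0,0,0],-0.7],[[0,0,0],[0,0,-1],-0.7],[[0,0,0],[0,0,-2],-0.8],[[0,0,0],[0,0,-2.5],-1],[[0,0,0],[0,0,-2.5],-1]]'
python3 -m crank '[[[0,0,0],[1.5,0.4,0],-1],[[0,0,0],[3,0.8,0],-1],[[0,0,0],[3.5,1,0],-1],[[0,0,0],[3.5,1,0],-1],[[0,0,0],[2.5,0.6,0],-1],[[0,0,0],[1.3,0.4,0],-1],[[0,0,0],[0.5,0.1,0],-1],[[0,0,0],[0,0,0],-1]]'
python3 - <<'E'
from h import *;from plant import r
S=r.capture("side");P=cloud(r.capture("top"))
print("mid top",center(P,(.608,-.1577),.036,.03,.055),center(cloud(S),(.608,-.1577),.036,.03,.055),r.get_state()["tcp_pos"],np.nanmedian(near(P,(.608,-.1577),.027,.03,.055)[:,2]))
E
```

```text
time_s: 16.4
tcp_pos: [0.6079, -0.1575, 0.0525]
eef_rot: [180.0, 0.0, -180.0]
contact_force: [-0.4, 0.4, -0.4]
gripper_width: 0.0531
gripper_force: 20.0
time_s: 17.2
tcp_pos: [0.6077, -0.1576, 0.1341]
eef_rot: [-180.0, -0.0, -180.0]
contact_force: [1.6, -0.0, -0.6]
gripper_width: 0.0861
gripper_force: 0.0
time_s: 18.0
tcp_pos: [0.4504, -0.1145, 0.1333]
eef_rot: [180.0, 0.1, -180.0]
contact_force: [-0.6, -0.4, 0.7]
gripper_width: 0.0878
gripper_force: 0.0
mid top [ 6.064e-01 -1.593e-01  2.710e-02  6.063e-01 -1.587e-01  4.080e-02
  5.040e+02] [ 6.069e-01 -1.585e-01  2.820e-02  6.063e-01 -1.631e-01  3.920e-02
  6.090e+02] [ 0.45106739 -0.11457121  0.13289002] 0.04035388878760171
```

```bash
python3 -m crank '[[[0,0,0],[0.1,0,1.5],-1],[[0,0,0],[0,0,2.5],-1],[[0,0,0],[0,0,2.5],-1],[[0,0,0],[0,0,2],-1],[[0,0,0],[0,0,1.4],-1],[[0,0,0],[0,0,0.5],-1],[[0,0,0],[0,0,0],-0.6],[[0,0,0],[0,0,0],1]]' 20
python3 -m crank '[[[0,0,0],[0,0,0],1],[[0,0,0],[0,0,0],1],[[0,0,0],[0,0,0],1],[[0,0,0],[0,0,0],1]]'
```

```text
time_s: 18.9
tcp_pos: [0.4495, -0.1146, 0.0289]
eef_rot: [-180.0, 0.0, -180.0]
contact_force: [0.4, -0.4, 0.7]
gripper_width: 0.0772
gripper_force: 0.0
time_s: 19.3
tcp_pos: [0.4494, -0.1145, 0.0292]
eef_rot: [180.0, 0.1, -180.0]
contact_force: [0.7, -0.6, 5.4]
gripper_width: 0.0672
gripper_force: 20.0
```

```bash
python3 -m crank '[[[0,0,0],[0,0,-0.5],1],[[0,0,0],[0,0,-1.5],1],[[0,0,0],[0,0,-2.5],1],[[0,0,0],[0,0,-2.5],1],[[0,0,0],[0,0,-2],1],[[0,0,0],[-1.5,1,0],1],[[0,0,0],[-3,2,0],1],[[0,0,0],[-3.5,2.3,0],1]]'
python3 -m crank '[[[0,0,0],[-3.5,2.3,0],1],[[0,0,0],[-3.5,2.2,0],1],[[0,0,0],[-3,2,0],1],[[0,0,0],[-1.6,1,0],1],[[0,0,0],[-0.5,0.3,0],1],[[0,0,0],[0,0,1.5],1],[[0,0,0],[0,0,0.5],1],[[0,0,0],[0,0,0],1]]'
python3 - <<'E'
from h import *;from plant import r
S=r.capture("side")
cv2.imwrite("pics/s4.png",cv2.resize(S["color"][150:390,180:420,::-1],None,fx=2.4,fy=2.4))
print(r.get_state()["tcp_pos"])
E
```

```text
time_s: 20.1
tcp_pos: [0.5292, -0.061, 0.1187]
eef_rot: [180.0, 0.0, 179.9]
contact_force: [0.3, -1.2, 0.4]
gripper_width: 0.0672
gripper_force: 20.0
time_s: 20.9
tcp_pos: [0.6485, 0.016, 0.0972]
eef_rot: [-180.0, -0.2, 180.0]
contact_force: [-0.4, 0.3, -0.6]
gripper_width: 0.0672
gripper_force: 20.0
[0.64905559 0.01609092 0.09813265]
```

View pics/s4.png

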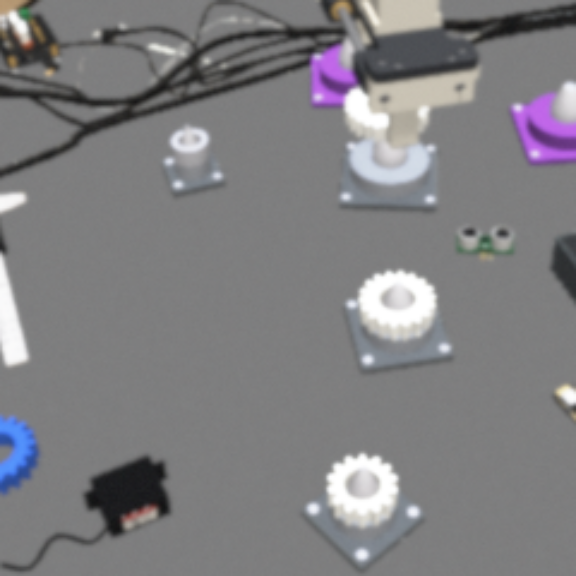

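The crop shows the sleeve, middle gear and small gear seated at (190,150), (397,305) and (362,490). The large gear is over the large stand at (388,110).

```bash
python3 -m crank '[[[0,0,0],[-0.1,0.05,1.2],1],[[0,0,0],[0,0,0.9],1],[[0,0,0],[0,0,0.7],1],[[0,0,0],[0,0,0.5],1],[[0,0,0],[0,0,0.5],1],[[0,0,0],[0,0,0.4],1],[[0,0,0],[0,0,0.2],1],[[0,0,0],[0,0,0],1]]'
python3 -m crank '[[[0,0,0],[0,0,0],1],[[0,0,0],[0,0,0],1]]'
```

```text
time_s: 21.75
tcp_pos: [0.6507, 0.017, 0.0543]
eef_rot: [-180.0, -0.0, -180.0]
contact_force: [0.1, 0.3, -0.5]
gripper_width: 0.0672
gripper_force: 20.0
time_s: 21.95
tcp_pos: [0.6509, 0.017, 0.0549]
eef_rot: [180.0, 0.0, -180.0]
contact_force: [0.6, 0.0, -0.1]
gripper_width: 0.0672
gripper_force: 20.0
```

```bash
python3 -m crank '[[[0,0,0],[0,0,0.1],1],[[0,0,0],[0,0,0],0.6],[[0,0,0],[0,0,0],-0.7],[[0,0,0],[0,0,0],-0.9],[[0,0,0],[0,0,0],-0.9],[[0,0,0],[0,0,-0.8],-0.9],[[0,0,0],[0,0,-2],-0.9],[[0,0,0],[0,0,-2.5],-0.9]]'
python3 -m crank '[[[0,0,0],[0,0,-3],-0.9],[[0,0,0],[0,0,-3],-0.9],[[0,0,0],[2,-2,-1],-0.9],[[0,0,0],[3,-3,0],-0.9],[[0,0,0],[3.5,-3.5,0],-0.9],[[0,0,0],[3.5,-3.5,0],-0.9],[[0,0,0],[3,-3,0],-0.9],[[0,0,0],[2,-2,0],-0.9]]'
python3 -m crank '[[[0,0,0],[0,0,0],-0.9],[[0,0,0],[0,0,0],-0.9]]'
python3 - <<'E'
from h import *;from plant import r
S=r.capture("side");T=r.capture("top");P,Q=cloud(T),cloud(S)
cv2.imwrite("pics/s5.png",cv2.resize(S["color"][150:390,180:420,::-1],None,fx=2.4,fy=2.4))
cv2.imwrite("pics/t5.png",T["color"][:,:,::-1])
for n,c,R,e in[("large",(.651,.0166),.034,.04),("mid",(.608,-.1577),.027,.04),("small",(.5435,-.303),.021,.04),("sleeve",(.489,.0643),.016,.042)]:
    A=near(P,c,R,e-.006,e+.012);B=near(Q,c,R,e-.006,e+.012)
    for A in(A,B):
        d=np.hypot(A[:,0]-c[0],A[:,1]-c[1]);A=A[d>R*.7]
        if len(A)<15:continue
        k=np.linalg.lstsq(np.c_[A[:,:2]-c,np.ones(len(A))],A[:,2],rcond=None)[0];print(n,len(A),k.round(4),np.median(A[:,2]).round(4))
E
```

```text
time_s: 22.75
tcp_pos: [0.6502, 0.0168, 0.1067]
eef_rot: [-180.0, -0.1, -180.0]
contact_force: [0.1, 0.5, 0.1]
gripper_width: 0.0832
gripper_force: 0.0
time_s: 23.55
tcp_pos: [0.4786, -0.1545, 0.1774]
eef_rot: [180.0, 0.0, 180.0]
contact_force: [0.6, 0.2, 0.0]
gripper_width: 0.0835
gripper_force: 0.0
time_s: 23.75
tcp_pos: [0.4809, -0.1535, 0.1776]
eef_rot: [-180.0, 0.1, 179.9]
contact_force: [0.3, -0.1, -0.5]
gripper_width: 0.0831
gripper_force: 0.0
large 386 [-0.0008 -0.0022  0.04  ] 0.0402
large 276 [0.0042 0.0151 0.0393] 0.0395
mid 219 [-0.0187 -0.0044  0.0401] 0.0403
mid 265 [0.0079 0.0239 0.039 ] 0.0393
small 129 [ 0.0083 -0.0297  0.04  ] 0.0402
small 226 [-0.0056  0.0118  0.0389] 0.0391
```

View pics/s5.png

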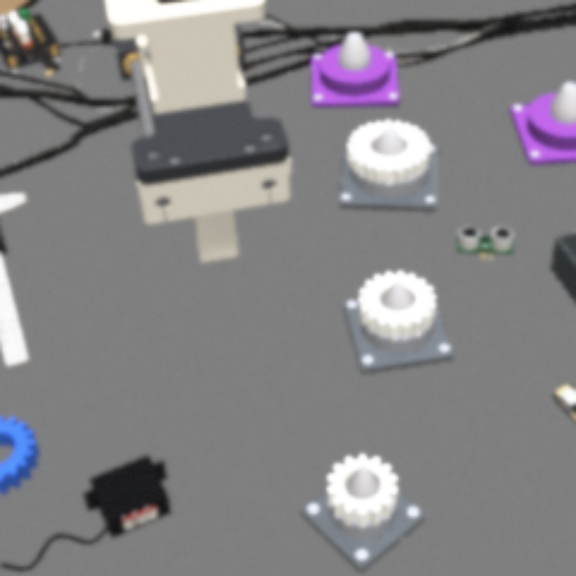

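View pics/t5.png

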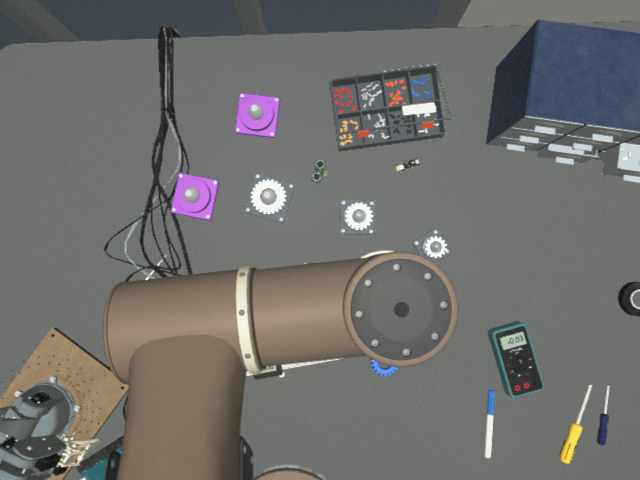

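All three gears lie flat, with tops at 40 mm, in the side crop at (388,150), (397,305) and (362,490). The arm now hides the sleeve, but its top measured 42 mm earlier and the last crop that showed it had it seated. The servo and range sensor are unmoved, so I'm handing in.

```bash
python3 -c "
from plant import r;print(r.close_job())"
```

```text
the job is handed in; nothing more can be done
None
```

The stack is apart, with all three gears and the sleeve measured fully down on their matching grey stands, the bystanders left where they lay, and the job handed in at about 24 s of the 93 s allowed.

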